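# Slide the tile rack into the drying cabinet past its drop gate

## Robot

A 6-joint arm with a two-finger parallel gripper is mounted at the origin on the work surface. World frame = base frame: x ahead of the robot, y to its left, z up, the work surface at z = 0. Lengths are in m, angles in rad, forces in N, time in s.
With the tool pointing down it reaches from about 0.35 to 0.85 m from the base axis. Payload 8.1 kg.
Tool frame: the origin (TCP) lies at the centre of the arm's flange, where the gripper is bolted on; the fingertips stand 186 mm ahead of it and the grasp point (between the pads) lies 167 mm ahead of it; z points along the fingers, y is the line along which they close (so a half turn about z gives the same grasp; the last joint's range is limited). The gripper opens to 93 mm and grips with 3 to 60 N. Pads are 15 mm wide; open, the fingers measure 128 mm over their backs; the gripper's body (75 mm by 188 mm) begins 65 mm behind the grasp point.
Start: joints at [-1.231, 0.13, 1.488, -0, 1.523, -0.085], TCP at [0.247, -0.547, 0.405] pointing down, gripper open.
Joint ranges: [-2.96, 2.96], [-0.89, 2.26], [0.02, 2.5], [-1.34, 4.48], [0, 2.73], [-2.66, 2.66]. Speed limits (rad/s): [2.39, 2.39, 2.79, 3.14, 3.14, 3.14].

## Interface

Orientations are given as a rotation vector (axis times angle).
In Python, from plant import robot gives the robot as it stands.
- The arm moves only by the tool apply_moves, never from a script. Its argument "series" is a list of rows, each a list of 2 entries, a list of its own where there are three numbers: the shift along the tool's x, y, z in mm, then the turn, a rotation vector about the tool's x, y, z in rad. A call has 1 to 12 rows; each row shifts and turns the commanded pose from where the row before left it, along the tool's axes as they then stand; what a row does not reach is not made up. A row lasts 1/12 s, in which the tool goes at most 41.7 mm and 7.16 degrees, less where a joint would pass 70% of its speed; a pose out of reach is approached as far as the arm can. A call is refused whole if a number of a shift passes 41.7 or a number of a turn 0.125, either way. A call with a gripper value outside its range is refused whole. "claw" is the opening, from 0 (shut) to 1 (fully open), set as the call begins (left out, the last holds). The fingers move at their own pace and stop on an object; "newtons" is the grip in N (left out, the last holds). Time passes only in rows, so rows that do not move let the fingers close. It gives the time, the measured TCP pose, the force, the opening and the grip force at its end, in the units of the state.
- robot.read_state(): the state, without advancing time (a new reading comes with each control period).
- robot.read_camera(name): name is "scene" or "top" or "wrist"; returns (picture, depth): 384x512x3 uint8, blue, green, red; 384x512 float32, m along the optical axis (not along the pixel's ray), 0 where there is no reading.
- robot.calibration(name): a dict with "fx", "fy", "cx", "cy" (pixels), "D" ([k1, k2, p1, p2, k3] as OpenCV has them; the pictures are not rectified), "extrinsics" (4x4, takes a point from world to camera coordinates). Camera axes: x right, y down, z forward; pixel columns grow to the right and rows downward; lengths in m; the calibration is good to about 2 mm. A picture is of the moment at which its call begins: read the wrist's pose just before it. calibration takes no time and is no camera call; for the wrist camera it gives the pose at the moment of the call.
- robot.close_job(): hands the job in; it is judged then, once.
The state is a dict: "t": time; "q": joint angles; "dq": joint speeds; "joint_torque": joint torques, N m; "tool_pos": TCP position; "orientation": TCP orientation; "force": force on the tool from outside, world axes, zero at the start; "wrist_torque": the same for the moment, N m; "opening": finger opening in m; "gripper_force": force on a finger pad.
Only numpy, scipy, OpenCV 4.12 (cv2) and the standard library are available. Lean on these libraries where they do the work, as an engineer would, in place of code of your own. Each camera call takes 0.05 s, during which the arm holds its last target. There are 200 camera calls.

## Task

Load the rack of clay test tiles into the drying cabinet: press the gate's lever down with one fingertip to hold the drop gate open and, still holding it, push the rack along the chute by its upright rear tab with the other finger until it is fully home inside, keeping the gate clear of the rack all the way. Then let the lever come up so that the gate falls shut behind the rack. Do not pick anything up - the rack stays flat on the chute floor - and leave the pot, the jar, the tape and the bowl where they stand.

Things in the scene. Friction and masses are not known exactly. Their poses are not given: they have to be found in the camera images.
- chute: Fixed white drying cabinet (280 x 300 x 200 mm) with aluminium loading chute. Origin on the table, on the chute's centre line, in the gate's plane. x = loading direction (into the cabinet), y = towards the lever side, z up. Chute from x = -290 mm, floor 6 mm above the table, 70 mm wide inside; side guides 4 mm thick, tops at 20 mm. A 66 mm high grey snout begins at x = 5 mm, the cabinet at 58 mm.
- gate_line (a point): Point on the chute floor, mid-width, in the gate's plane, 6 mm above the table (fixed; same axes as the chute). The open gate plate leans back to 35 mm in front of this point with its top 100 mm above the table: keep the hand behind that. A rubber end stop inside, 89 mm past this point, stops the rack's front.
- gate (a joint): Drop gate and lever, one rigid part on a level hinge across the chute, at x = -80, z = 20 mm in the chute's frame. Rad: 0 shut, 0.5 open with the lever level, 0.56 end of travel; at 0.30 or more the rack passes clear below. Press the lever to open; spring and weight shut it. The dark steel plate (88 x 48 mm) hangs at x = 0; shut, its lower edge is 14 mm over the table and clears its tongue.
- lever_end (a point): Top of the lever at its free end; moves with it. The lever is a flat bar with a black top, 24 mm wide, running back from the hinge beside the chute, centre line at y = +56 mm of the chute, 185 mm from hinge to this point. Shut, it rises at 0.5 rad to this end; at 0.5 it lies level, top 22.5 mm above the table. It can be pressed anywhere: about 1 N here, about 6 N at 20 mm from the hinge.
- push_tab (a point): Centre of the rear face of the rack's upright push tab, pushed from behind along the chute's +x. Plate 44 mm wide across the chute, 42 mm high (21 mm above this point), 3 mm thick. Its centre is 56 mm across from the lever's centre line. It stands on a flat tongue (14 mm wide, 4 mm thick), 115 mm behind the rack's rear end, and stays outside the gate. Site x = loading direction.
- rack_front (a point): Middle of the front end of the rack's body, 15 mm above its underside. Rack: loose aluminium rack with five upright tiles, body 75 mm long, 64 mm wide, 30 mm high, about 0.24 kg, lying in the chute with its front 12 to 47 mm short of the gate.
- rack_rear (a point): Middle of the rear end of the rack's body (75 mm behind its front), 15 mm above its underside. Fully home it is 14 mm past the gate.
- rack: The whole rack (body, tongue and tab); origin at the centre of the underside of the 75 x 64 mm body, x along the loading direction, z up.
- pot: Bystander: terracotta pot, 96 mm across, 92 mm high, beyond the lever; origin under its centre.
- jar: Bystander: amber glass jar with white lid, 48 mm across, 75 mm high, on the other side of the chute; origin under its centre.
- tape: Bystander: roll of tape lying flat, 90 mm across, 24 mm high; origin under its centre.
- bowl: Bystander: green plaster bowl, 116 mm across, 65 mm high; origin under its centre.

How it is judged:
By the outcome, as a careful person would: the job done as asked, in the order asked, and still so for the second after the job is handed in, with the robot touching nothing.
It also fails if it takes over 48 s, if anything falls off the work surface, if the arm or the gripper's body presses on something with over 40 N, if the wrist force passes 120 N, or if a joint passes its speed limit or range.

## Working session

There is one attempt and no reset: what is moved stays moved. The work goes in short steps, Python scripts to look and compute and a tool call to move; the robot and the scene stay as the last step left them, time stands still between calls to the robot, and variables do not carry over. Pictures are saved under pics/ and viewed, at most 10 in all, crops included, and the job is handed in when it is done.

Besides the shell and the picture viewer there is one more tool, called after "Request:" by a JSON object that holds its "fn" and its "kwargs", one argument or row to a line. apply_moves: Moves the arm, as the interface text tells. Its arguments: {"type":"object","properties":{"series":{"type":"array"},"claw":{"type":"number"},"newtons":{"type":"number"}},"required":["series"]}

```bash
mkdir -p pics; ls; python3 - <<'E'
from plant import robot
import cv2,numpy as np
s=robot.read_state(); print(s)
for n in ["scene","top"]:
    c=robot.calibration(n); print(n,c)
    p,d=robot.read_camera(n); cv2.imwrite(f"pics/{n}0.png",p); np.savez(f"{n}0.npz",p=p,d=d)
E
```

```text
pics
{'t': 0.0, 'q': array([-1.23140157e+00,  1.31130372e-01,  1.48929243e+00,  5.12538277e-06,
        1.52296021e+00, -8.54082606e-02]), 'dq': array([ 1.17413352e-03, -1.91799725e-04, -5.95610579e-04,  6.29814126e-05,
       -7.39339111e-04,  6.42391488e-04]), 'joint_torque': array([ 6.58323188e-05, -5.59848797e+01, -4.91749871e+01,  7.67670991e-02,
        3.59538943e-02, -1.57915438e-04]), 'tool_pos': array([ 0.24722515, -0.54644807,  0.4036983 ]), 'orientation': array([-3.06925654e+00, -6.61898103e-01,  3.48007986e-04]), 'force': array([-0.44327682, -0.11505871,  0.42603465]), 'wrist_torque': array([ 0.00595955, -0.03928238, -0.02766882]), 'gripper_force': 0.0, 'opening': 0.0927990978201663}
scene {'fx': 348.2300309877522, 'fy': 348.2300309877522, 'cx': 249.73874678203032, 'cy': 185.23336959150623, 'D': array([-0.08633459,  0.        ,  0.        ,  0.        ,  0.        ]), 'extrinsics': array([[-0.29049004,  0.95681558,  0.01093118,  0.04852298],
       [ 0.66096626,  0.20890418, -0.72075145, -0.32464088],
       [-0.69190978, -0.20214597, -0.6931074 ,  1.17778031],
       [ 0.        ,  0.        ,  0.        ,  1.        ]])}
top {'fx': 441.3232928254126, 'fy': 441.3232928254126, 'cx': 249.43636731149783, 'cy': 185.83555438821094, 'D': array([-0.08351532,  0.        ,  0.        ,  0.        ,  0.        ]), 'extrinsics': array([[-1.76586631e-02, -9.99843876e-01,  6.29451825e-04,
         1.18223209e-01],
       [-9.93457825e-01,  1.74748287e-02, -1.12854684e-01,
         5.78876970e-01],
       [ 1.12826065e-01, -2.61819667e-03, -9.93611304e-01,
         8.09821863e-01],
       [ 0.00000000e+00,  0.00000000e+00,  0.00000000e+00,
         1.00000000e+00]])}
```

View pics/scene0.png

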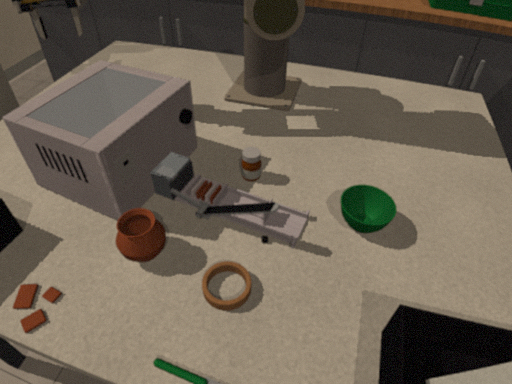

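View pics/top0.png

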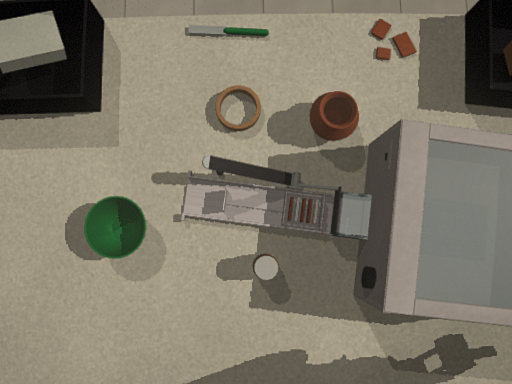

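The scene view shows the cabinet at left and the chute running to (305,235), with the raised lever at (238,208). In the top view the chute spans (185,205) to (335,210), with the lever from (297,180) to (207,162) and the tab near (225,203). The loading direction is about world -y. Next I'll measure.

```bash
cat > h.py <<'E'
import numpy as np,cv2
from plant import robot
def cloud(n,d):
    c=robot.calibration(n); K=np.array([[c['fx'],0,c['cx']],[0,c['fy'],c['cy']],[0,0,1]])
    v,u=np.mgrid[:384,:512]
    q=cv2.undistortPoints(np.stack([u,v],-1).reshape(-1,1,2).astype(np.float64),K,c['D']).reshape(384,512,2)
    P=np.dstack([q[...,0]*d,q[...,1]*d,d]); E=c['extrinsics']
    return (P-E[:3,3])@E[:3,:3]
def proj(n,X):
    c=robot.calibration(n); K=np.array([[c['fx'],0,c['cx']],[0,c['fy'],c['cy']],[0,0,1]]);E=c['extrinsics']
    return cv2.projectPoints(np.asarray(X,float).reshape(-1,3),cv2.Rodrigues(E[:3,:3])[0],E[:3,3],K,c['D'])[0].reshape(-1,2)
E
python3 - <<'E'
from h import *
a=np.load('top0.npz');X=cloud('top',a['d'].astype(float))
np.set_printoptions(precision=0,suppress=True,linewidth=220)
print('table',np.median(X[60:80,270:300,2]))
for r in range(150,226,3): print(r,(X[r,180:345:5,2]*1000))
for p in [(205,185),(205,335),(162,207),(203,225),(180,297)]: print(p,X[p]*1000)
im=cv2.resize(a['p'][145:230,175:385],None,fx=3.8,fy=3.8,interpolation=cv2.INTER_CUBIC);cv2.imwrite('pics/c1.png',im)
E
```

```text
table 0.0009026565943157275
150 [ 2.  0.  2. -1. -2. -1.  3.  1.  6.  1. -1.  1. -1. -1. -3. -1.  1. -1. -1.  0.  2.  0.  2.  3.  2.  1. -0. -1.  1. -2.  3.  1.  2.]
153 [-1. -4. -2.  0. -1.  0. -0.  2. -1.  2. -0.  0.  1.  1. -2.  4.  2. -1.  0.  2.  0.  0.  1. -1. -0.  1. -2.  2.  2.  1.  2. -1.  2.]
156 [ -1.   0.   1.   3.  -0. 114. 111. 108.   2.  -2.   0.   1.   0.   3.   6.  -2.  -0.  -2.   1.   0.   1.  -2.  -1.   1.  -1.  -0.  -0.   2.  -1.  -2.   2.  -0.   1.]
159 [  3.   0.   1.  -0.   2. 116. 111. 106. 104.  98.  94.   1.   2.  -0.   0.   3.   1.   0.   3.   0.  -1.  -0.   0.   3.  -0.   0.  -2.   2.  -2.   3.   1.   0.   3.]
162 [ -0.   3.   1.   1.  -0. 114. 110. 107. 105.  97.  92.  89.  86.   1.   0.   1.   0.   1.   0.  -0.   1.   3.   1.   4.  -2.   2.   1.  -0.   0.  -2.   2.   1.   0.]
165 [  1.  -0.   1.   0.   1. 114. 109. 109. 101.  96.  92.  86.  82.  78.  73.  69.   2.   1.   1.   1.   0.   1.   1.   1.   0.  -0.   3.   3.   1.   1.   0.   0.  -1.]
168 [  1.   1.   3.  -1.   2.   1. 110. 107. 102.  99.  89.  84.  82.  79.  70.  67.  62.  59.  51.   1.  -1.   
[... 2219 characters left out ...]
42.  7.]
216 [ 1.  5.  2. 22. 20. 22.  9.  6.  3.  5.  6.  5.  9.  9.  5.  8.  7.  8.  8.  7.  8. 11. 38. 32. 13. 12. 35. 36. 24.  6.  7. 46.  7.]
219 [-2.  1.  2.  2. -1.  2. -0.  5. 22. 21. 19.  7.  6.  6.  6.  7.  8.  5.  8.  6.  6. 10. 37. 35. 18.  9. 11. 33. 26.  6.  7. 50. 62.]
222 [-2. -1. -2.  2.  3.  2.  1.  0. -2.  1.  2. -1. 20. 20. 18. 21.  5.  5.  6.  6.  7.  9. 11. 10.  7. 11.  8. 38. 32.  8.  8. 53. 66.]
225 [-1. -2.  1.  2.  0.  4.  2.  1.  3.  2.  1.  2. -4.  3. -1.  3.  2. 19. 20. 21.  8.  4.  6. 21. 18. 12. 11.  9. 36.  7.  6. 56. 66.]
(205, 185) [548. 235.   6.]
(205, 335) [541. -55.  31.]
(162, 207) [615. 181. 113.]
(203, 225) [550. 156.  21.]
(180, 297) [591.  17.  32.]
```

View pics/c1.png

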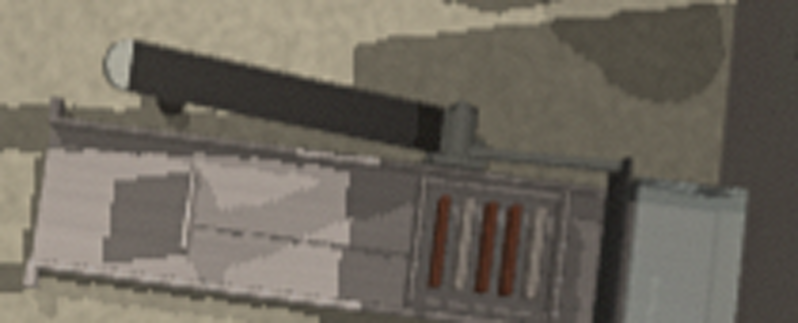

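The crop shows the chute's rear end at crop x≈45, the tab as a thin bright line at (190,150–248), the lever end at (120,65), the rack body at x 410–570 and the gate at x≈615. Next I'll fit the chute frame.

```bash
python3 - <<'E'
from h import *
np.set_printoptions(precision=4,suppress=True,linewidth=200)
a=np.load('top0.npz');X=cloud('top',a['d'].astype(float))*1000
def sel(x0,y0,ang,lo,hi,f):
    e=np.array([np.sin(ang),-np.cos(ang)]) # placeholder
P=X[165:235,180:385].reshape(-1,3);P=P[np.isfinite(P).all(1)]
# initial frame guess: gate at chute end
ang=np.arctan2(-290,-25);
ex=np.array([np.cos(ang),np.sin(ang)]);ey=np.array([-ex[1],ex[0]])
for it in range(4):
    s=P[:,:2]@ex; t=P[:,:2]@ey
    if it==0: t0=np.array([550.,150.])@ey
    g=(P[:,2]>15)&(P[:,2]<26)
    fits=[]
    for sg in (1,-1):
        m=g&(abs(t-t0-37*sg)<(9 if it==0 else 4))&(s-np.array([550,150])@ex<20)
        k=np.polyfit(s[m],t[m],1); fits.append((k,m.sum()))
    sl=np.mean([f[0][0] for f in fits]); print(fits)
    mid=np.mean([np.polyval(f[0],np.array([550,150])@ex) for f in fits])
    w=np.polyval(fits[0][0],0)-np.polyval(fits[1][0],0)
    ang+=np.arctan(sl); ctr=ex*(np.array([550,150])@ex)+ey*mid
    ex=np.array([np.cos(ang),np.sin(ang)]);ey=np.array([-ex[1],ex[0]]); t0=ctr@ey
print('ang',ang,'ex',ex,'ctr',ctr)
s=P[:,:2]@ex-ctr@ex; t=P[:,:2]@ey-t0; z=P[:,2]
fl=(abs(t)<30)&(abs(z-6)<4); print('floor rear end s',np.sort(s[fl])[[0,5,20,50,100]])
sn=(abs(t)<30)&(abs(z-66)<5)&(s>100); print('snout s',np.sort(s[sn])[[0,5,20,50]],sn.sum())
tab=(abs(t)<30)&(z>35)&(z<60)&(s<40); print('tab s,t,z',np.median(s[tab]),np.percentile(s[tab],[5,95]),np.percentile(t[tab],[2,50,98]),np.median(z[tab]),tab.sum())
lv=(t>40)&(t<72)&(z>45); k=np.polyfit(s[lv],z[lv],1);print('lever slope',np.arctan(k[0]),'z=22.8@',(22.8-k[1])/k[0],'t',np.percentile(t[lv],[2,50,98]), 's min',s[lv].min())
body=(abs(t)<34)&(z>26)&(z<45)&(s>40)&(s<150);print('rack z',np.percentile(s[body],[1,99]))
E
```

```text
[(array([ -0.0456, 568.306 ]), np.int64(99)), (array([ -0.0067, 502.4814]), np.int64(107))]
[(array([ -0.0301, 565.5394]), np.int64(120)), (array([ -0.0201, 493.9716]), np.int64(124))]
[(array([ -0.0093, 564.2749]), np.int64(125)), (array([ -0.0026, 492.0729]), np.int64(123))]
[(array([ -0.0058, 563.6676]), np.int64(128)), (array([  0.    , 491.2855]), np.int64(121))]
ang -1.7168719502449512 ex [-0.1456 -0.9893] ctr [555.1125 149.2629]
floor rear end s [-99.3186 -95.0655 -87.9816 -84.2568 -81.0559]
snout s [202.9049 203.3551 204.5369 209.4337] 1004
tab s,t,z -6.478573104906104 [-8.1198 -5.3688] [-19.9569   0.0861  21.8292] 47.417500060168464 49
lever slope 0.03504181410966101 z=22.8@ -1523.207291764998 t [41.0628 52.7029 69.6468] s min -46.34184855185907
rack z [106.5697 146.2213]
```

```bash
cat > fit.py <<'E'
from h import *
from scipy.optimize import least_squares
a=np.load('top0.npz');X=cloud('top',a['d'].astype(float))*1000
def fr(ang):
    ex=np.array([np.cos(ang),np.sin(ang)]); return ex,np.array([-ex[1],ex[0]])
P=X[145:235,180:385].reshape(-1,3)
ang=-1.7169;ctr=np.array([555.11,149.26])
for it in range(12):
    ex,ey=fr(ang); s=(P[:,:2]-ctr)@ex; t=(P[:,:2]-ctr)@ey; z=P[:,2]
    g=(z>15)&(z<26)&(s<20)&(s>-88)
    ks=[np.polyfit(s[m],t[m],1) for m in [g&(abs(t-37*q)<4.5) for q in (1,-1)]]
    ang+=np.mean([k[0] for k in ks])*.7; ctr=ctr+ey*np.mean([k[1] for k in ks])
ex,ey=fr(ang)
E
python3 - <<'E'
from fit import *
print(ks,ang,ctr)
lv=(t>42)&(t<70)&(z>35)&(s<100)
# lever centre strip
k=np.polyfit(s[lv],z[lv],1);r=z[lv]-np.polyval(k,s[lv]);print('lever ang',np.arctan(k[0]),np.std(r),'s at z 22.7',(22.7-k[1])/k[0],'t',np.percentile(t[lv],[1,50,99]),'smin',np.percentile(s[lv],[0,1]),lv.sum())
sn=(abs(t)<30)&(abs(z-66)<6)&(s>150); print('snout',np.percentile(s[sn],[0,1,2,5]),np.median(z[sn]))
tab=(abs(t)<30)&(z>38)&(z<60)&(s<40); print('tab',np.percentile(s[tab],[5,50,95]),np.percentile(t[tab],[2,50,98]),np.median(z[tab]))
s0=198
O=ctr+ex*s0
def W(p): p=np.atleast_2d(p).astype(float); return np.c_[O+p[:,:1]*ex+p[:,1:2]*ey,p[:,2]]/1000
tx=-6.5-s0
segs=[]
for sg in (1,-1):
    for yy in (35,39): segs.append([(-290,sg*yy,20),(0,sg*yy,20)])
segs+=[[(-290,-35,6),(-290,35,6)],[(5,-39,66),(5,39,66)],[(5,-39,66),(58,-39,66)]]
segs+=[[(tx,-22,48),(tx,22,48)],[(tx,-22,6),(tx,22,6)],[(tx+118,-32,36),(tx+118,32,36)],[(tx+193,-32,36),(tx+193,32,36)]]
c,sn_=np.cos(.5),np.sin(.5)
L=lambda r,y:(-80-r*c-2.5*sn_,56+y,20+r*sn_+2.5*c)
segs+=[[L(10,12),L(185,12)],[L(10,-12),L(185,-12)],[L(185,-12),L(185,12)]]
outs=[]
for n,(r0,r1,c0,c1),f in (('top',(140,240,170,400),3.4),('scene',(140,250,140,320),4.4)):
    p=np.load(n+'0.npz')['p'];im=cv2.resize(p[r0:r1,c0:c1],None,fx=f,fy=f,interpolation=cv2.INTER_CUBIC);im=np.minimum(im.astype(int)*3//2,255).astype(np.uint8)
    for sg in segs:
        q=(proj(n,W(sg))-[c0,r0]+.5)*f
        cv2.line(im,*[tuple(int(v) for v in x) for x in q],(0,255,0),1)
    cv2.imwrite(f'pics/ov_{n}.png',im)
E
```

```text
[array([-4.56189470e-03,  3.68341911e+01]), array([ 4.56189467e-03, -3.68341911e+01])] -1.7169099692635843 [555.1083593  149.26024143]
lever ang -0.499487647767922 1.5337339557039311 s at z 22.7 125.86705037602545 t [44.06586313 55.71932173 67.92951349] smin [-49.26042195 -46.34761004] 1100
snout [202.90209055 203.42439527 204.10594988 205.78010478] 66.49807709016143
tab [-8.13005415 -6.50217121 -5.39900902] [-20.01171767   1.0442831   21.83883692] 47.433251550667464
```

View pics/ov_top.png

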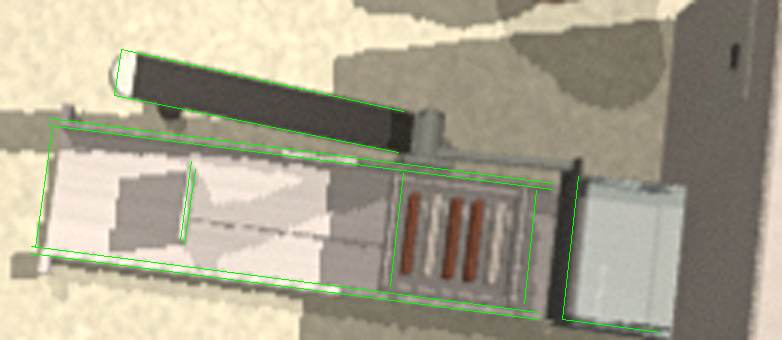

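View pics/ov_scene.png

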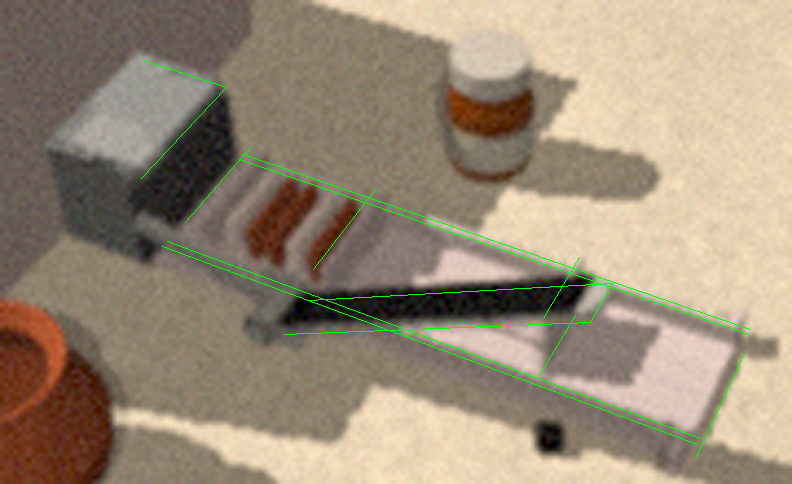

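The overlay fits the chute to within a few mm: the gate is about 198 mm from the reference point and the tab's rear face sits at chute x≈-206. The remaining travel is therefore about 105 mm.

The plan is to set tool x to chute -x and the fingers 56 mm apart, which is a claw of about 0.41. First I'll lift and turn.

Request:
{"fn": "apply_moves", "kwargs": {
  "series": [
    [[0,0,-12],[0,0,-0.1]],
    [[0,0,-12],[0,0,-0.1]],
    [[0,0,-12],[0,0,-0.1]],
    [[0,0,-12],[0,0,-0.1]],
    [[0,0,-12],[0,0,-0.1]],
    [[0,0,-12],[0,0,-0.1]],
    [[0,0,-12],[0,0,-0.1]],
    [[0,0,-12],[0,0,-0.1]],
    [[0,0,0],[0,0,-0.1]],
    [[0,0,0],[0,0,-0.1]]
  ],
  "claw": 0.414
}}

```text
t: 0.93
tool_pos: [0.2473, -0.5467, 0.5015]
orientation: [2.372, 2.059, -0.001]
force: [-0.2, -0.3, 0.7]
opening: 0.0388
gripper_force: 0.0
```

```bash
cat > go.py <<'E'
import sys
from h import *
from scipy.spatial.transform import Rotation as Ro
ang=-1.7169;ex=np.array([np.cos(ang),np.sin(ang),0]);ey=np.array([-ex[1],ex[0],0]);O=np.array([.55511,.14926,0])+.198*ex
Rt=np.c_[-ex,ey,[0,0,-1]]
def info(goal=None):
    s=robot.read_state();R=Ro.from_rotvec(s['orientation']).as_matrix();p=s['tool_pos']
    tip=p+R[:,2]*.186;d=tip-O
    print('t %.2f'%s['t'],'tip chute mm',(np.array([d@ex,d@ey,d[2]])*1e3).round(1),'open',round(s['opening']*1e3,1),'F chute',np.round([s['force']@ex,s['force']@ey,s['force'][2]],1),'q',s['q'].round(2))
    print('turn needed (tool)',Ro.from_matrix(R.T@Rt).as_rotvec().round(4))
    if goal is not None:
        g=O+ex*goal[0]/1e3+ey*goal[1]/1e3+np.array([0,0,goal[2]/1e3])
        print('shift tool mm',(R.T@(g-tip)*1e3).round(1))
if __name__=='__main__': np.set_printoptions(suppress=True);info([float(v) for v in sys.argv[1:]] or None)
E
python3 go.py -228 28 300; python3 - <<'E'
from go import *
a=np.load('top0.npz');X=cloud('top',a['d'].astype(float))
for n,(r,c) in dict(pot=(103,340),cabcorner=(305,388),cab2=(125,405)).items():
    d=X[r,c]-O;print(n,d@ex,d@ey,d[2],X[r,c])
E
```

```text
t 0.93 tip chute mm [ 535.6 -203.1  315.5] open 38.8 F chute [ 0.3 -0.1  0.7] q [-1.23  0.11  1.33 -0.    1.69 -1.09]
turn needed (tool) [0.0005 0.001  0.0051]
shift tool mm [762.4 234.9  14.8]
pot -0.00457421003918863 0.21847814657660067 0.027369031574835435 [ 0.74310066 -0.07391202  0.02736903]
cabcorner 0.07042803939690123 -0.13928479360073767 0.20231931225428812 [ 0.37823023 -0.09603046  0.20231931]
cab2 0.07140670289086071 0.13926324574819166 0.2005497392022445 [ 0.65366809 -0.13755096  0.20054974]
```

Request:
{"fn": "apply_moves", "kwargs": {
  "series": [
    [[20,6,0],[0,0,0.005]],
    [[38,12,0],[0,0,0]],
    [[38,12,0],[0,0,0]],
    [[38,12,0],[0,0,0]],
    [[38,12,0],[0,0,0]],
    [[38,12,0],[0,0,0]],
    [[38,12,0],[0,0,0]],
    [[38,12,0],[0,0,0]],
    [[38,12,0],[0,0,0]],
    [[38,12,0],[0,0,0]],
    [[38,12,0],[0,0,0]],
    [[38,12,0],[0,0,0]]
  ]
}}

```text
t: 1.93
tool_pos: [0.4498, -0.1324, 0.5005]
orientation: [-2.383, -2.047, 0.0]
force: [0.7, 0.2, -0.0]
opening: 0.0386
gripper_force: 0.0
```

Request:
{"fn": "apply_moves", "kwargs": {
  "series": [
    [[38,12,0],[0,0,0]],
    [[38,12,0],[0,0,0]],
    [[38,12,0],[0,0,0]],
    [[38,12,0],[0,0,0]],
    [[38,12,0],[0,0,0]],
    [[38,12,10],[0,0,0]],
    [[38,12,20],[0,0,0]],
    [[30,8,20],[0,0,0]],
    [[15,2,20],[0,0,0]],
    [[0,0,10],[0,0,0]],
    [[0,0,0],[0,0,0]]
  ]
}}

```text
t: 2.85
tool_pos: [0.5873, 0.1572, 0.4177]
orientation: [-2.378, -2.048, 0.01]
force: [0.1, -0.3, -0.1]
opening: 0.0383
gripper_force: 0.0
```

```bash
python3 go.py -228 28 130
```

```text
t 2.85 tip chute mm [-210.1   29.5  231.7] open 38.3 F chute [ 0.2  0.2 -0.1] q [ 0.18  0.15  1.44 -0.    1.56  0.33]
turn needed (tool) [-0.0065  0.0025 -0.0031]
shift tool mm [ 18.2  -0.9 101.7]
```

Request:
{"fn": "apply_moves", "kwargs": {
  "series": [
    [[9,-1,15],[-0.0065,0.0025,-0.003]],
    [[9,0,25],[0,0,0]],
    [[0,0,25],[0,0,0]],
    [[0,0,25],[0,0,0]],
    [[0,0,11],[0,0,0]],
    [[0,0,0],[0,0,0]],
    [[0,0,0],[0,0,0]]
  ]
}}

```text
t: 3.43
tool_pos: [0.5905, 0.1738, 0.3221]
orientation: [2.378, 2.048, 0.01]
force: [-0.8, 0.4, 1.6]
opening: 0.0383
gripper_force: 0.0
```

```bash
python3 go.py -228 28 23; python3 - <<'E'
from go import *
ims=[]
for n in ('wrist','scene'):
    p,d=robot.read_camera(n); ims.append(p if n=='wrist' else cv2.resize(p[100:292,130:386],(512,384)))
cv2.imwrite('pics/w2.png',cv2.resize(np.hstack(ims),(800,300)))
E
```

```text
t 3.43 tip chute mm [-227.9   32.7  136.1] open 38.3 F chute [-0.3 -0.8  1.6] q [ 0.2   0.22  1.54 -0.    1.37  0.35]
turn needed (tool) [ 0.0067 -0.0024 -0.003 ]
shift tool mm [ -0.2  -5.5 113. ]
```

View pics/w2.png

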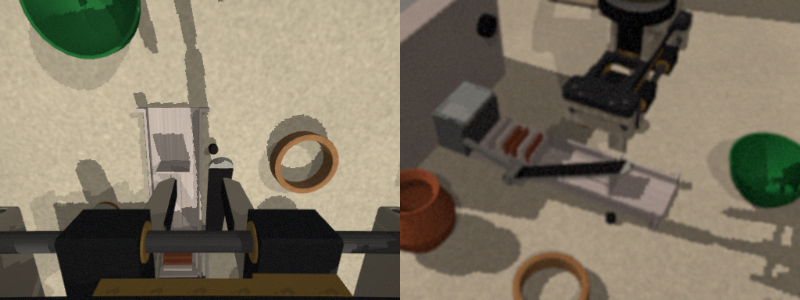

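Wrist view: the left finger, at (165,195), is in line with the tab and the right one, at (235,195), is over the lever. I'll trim the small tilt and the y offset.

Request:
{"fn": "apply_moves", "kwargs": {
  "series": [
    [[0,-4,0],[0.0065,-0.0025,0]],
    [[0,0,0],[0,0,0]],
    [[0,0,0],[0,0,0]],
    [[0,0,0],[0,0,0]]
  ]
}}

```text
t: 3.87
tool_pos: [0.5865, 0.1754, 0.3217]
orientation: [2.379, 2.051, 0.001]
force: [-0.4, 0.6, 0.2]
opening: 0.0386
gripper_force: 0.0
```

```bash
python3 go.py -228 28 23
```

```text
t 3.87 tip chute mm [-228.5   27.5  135.7] open 38.6 F chute [-0.5 -0.4  0.2] q [ 0.21  0.21  1.55 -0.    1.38  0.35]
turn needed (tool) [ 0.001  -0.0003 -0.0017]
shift tool mm [ -0.5   0.4 112.7]
```

Request:
{"fn": "apply_moves", "kwargs": {
  "series": [
    [[0,0,10],[0,0,0]],
    [[0,0,10],[0,0,0]],
    [[0,0,10],[0,0,0]],
    [[0,0,10],[0,0,0]],
    [[0,0,10],[0,0,0]],
    [[0,0,10],[0,0,0]],
    [[0,0,10],[0,0,0]],
    [[0,0,0],[0,0,0]],
    [[0,0,0],[0,0,0]]
  ]
}}

```text
t: 4.62
tool_pos: [0.586, 0.1751, 0.2499]
orientation: [-2.379, -2.051, 0.003]
force: [-1.2, -0.4, 0.9]
opening: 0.0388
gripper_force: 0.4
```

```bash
python3 go.py -228 28 23; python3 - <<'E'
from go import *
p,d=robot.read_camera('scene'); q,d=robot.read_camera('wrist')
cv2.imwrite('pics/w3.png',np.hstack([cv2.resize(p[130:258,160:331],(400,300)),cv2.resize(q[100:340,100:420],(400,300))]))
E
```

```text
t 4.62 tip chute mm [-227.9   26.4   63.9] open 38.8 F chute [ 0.5 -1.1  0.9] q [ 0.21  0.28  1.6  -0.    1.26  0.35]
turn needed (tool) [-0.002   0.001  -0.0019]
shift tool mm [ 0.2  1.7 40.9]
```

View pics/w3.png

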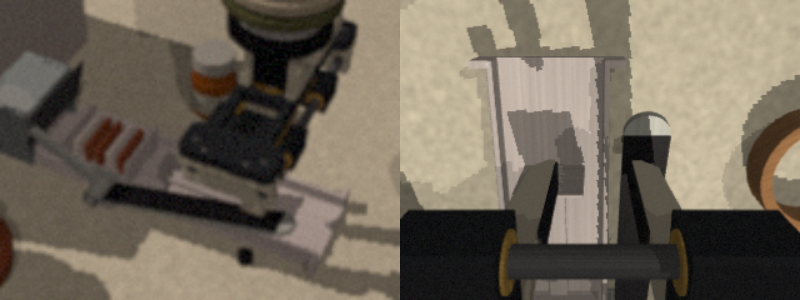

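The right finger is on the lever and the gate is swinging open; the left finger is in the chute behind the tab. I'll press on down to level.

Request:
{"fn": "apply_moves", "kwargs": {
  "series": [
    [[0,1.5,8],[0,0,0]],
    [[0,0,8],[0,0,0]],
    [[0,0,8],[0,0,0]],
    [[0,0,8],[0,0,0]],
    [[0,0,6],[0,0,0]],
    [[0,0,2],[0,0,0]],
    [[0,0,0],[0,0,0]],
    [[0,0,0],[0,0,0]]
  ]
}}

```text
t: 5.38
tool_pos: [0.5877, 0.175, 0.2108]
orientation: [-2.379, -2.051, 0.001]
force: [-0.8, -0.1, 1.2]
opening: 0.0381
gripper_force: 0.4
```

```bash
python3 go.py -214 28 24
```

```text
t 5.38 tip chute mm [-228.2   28.4   24.8] open 38.1 F chute [ 0.2 -0.8  1.2] q [ 0.21  0.33  1.62 -0.    1.19  0.35]
turn needed (tool) [-0.0008  0.0004 -0.0019]
shift tool mm [-14.2  -0.3   0.8]
```

Request:
{"fn": "apply_moves", "kwargs": {
  "series": [
    [[-3,0,1],[0,0,0]],
    [[-3,0,0],[0,0,0]],
    [[-3,0,0],[0,0,0]],
    [[-3,0,0],[0,0,0]],
    [[-3,0,0],[0,0,0]],
    [[-3,0,0],[0,0,0]],
    [[-4,0,0],[0,0,0]],
    [[-4,0,0],[0,0,0]],
    [[-4,0,0],[0,0,0]],
    [[-4,0,0],[0,0,0]],
    [[-4,0,0],[0,0,0]],
    [[-4,0,0],[0,0,0]]
  ]
}}

```text
t: 6.38
tool_pos: [0.5818, 0.1333, 0.2104]
orientation: [2.38, 2.051, 0.001]
force: [1.3, 3.9, 2.8]
opening: 0.0385
gripper_force: 2.2
```

```bash
python3 go.py -109 28 24;  python3 - <<'E'
from go import *
p,d=robot.read_camera('scene'); q,d=robot.read_camera('top')
cv2.imwrite('pics/w4.png',np.hstack([cv2.resize(p[130:258,150:321],(400,300)),cv2.resize(q[130:250,190:350],(400,300))]))
E
```

```text
t 6.38 tip chute mm [-186.1   28.9   24.4] open 38.5 F chute [-4.1  0.7  2.8] q [0.14 0.29 1.67 0.   1.18 0.29]
turn needed (tool) [ 0.0006 -0.0005 -0.0019]
shift tool mm [-77.2  -0.7   0.4]
```

View pics/w4.png

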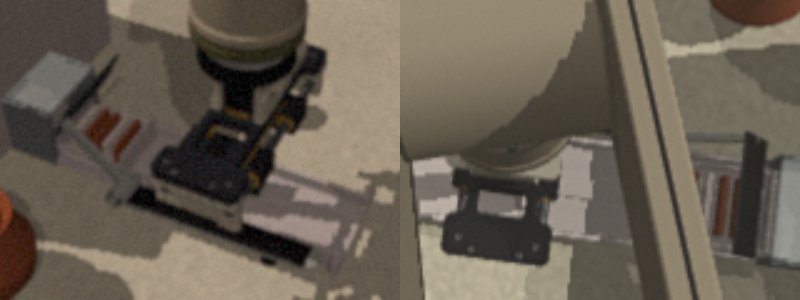

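The gate is leaning open over the rack, the lever is about level, and the rack is moving with about 4 N of push. Continuing.

Request:
{"fn": "apply_moves", "kwargs": {
  "series": [
    [[-4,0,0],[0,0,0]],
    [[-4,0,0],[0,0,0]],
    [[-4,0,0],[0,0,0]],
    [[-4,0,0],[0,0,0]],
    [[-4,0,0],[0,0,0]],
    [[-4,0,0],[0,0,0]],
    [[-4,0,0],[0,0,0]],
    [[-4,0,0],[0,0,0]],
    [[-4,0,0],[0,0,0]],
    [[-4,0,0],[0,0,0]],
    [[-3,0,0],[0,0,0]]
  ]
}}

```text
t: 7.4
tool_pos: [0.5753, 0.0905, 0.21]
orientation: [-2.38, -2.051, 0.0]
force: [0.4, 3.7, 2.1]
opening: 0.0382
gripper_force: 1.8
```

```bash
python3 go.py -109 28 24
```

```text
t 7.40 tip chute mm [-142.7   28.5   24. ] open 38.2 F chute [-3.8 -0.2  2.1] q [ 0.07  0.26  1.71 -0.    1.17  0.22]
turn needed (tool) [-0.0002  0.0001 -0.0021]
shift tool mm [-33.7  -0.4  -0. ]
```

Request:
{"fn": "apply_moves", "kwargs": {
  "series": [
    [[-4,0,0],[0,0,0]],
    [[-4,0,0],[0,0,0]],
    [[-4,0,0],[0,0,0]],
    [[-4,0,0],[0,0,0]],
    [[-4,0,0],[0,0,0]],
    [[-3,0,0],[0,0,0]],
    [[-2,0,0],[0,0,0]],
    [[0,0,0],[0,0,0]]
  ]
}}

```text
t: 8.07
tool_pos: [0.5716, 0.0657, 0.21]
orientation: [2.38, 2.051, -0.001]
force: [-0.6, 0.6, 2.8]
opening: 0.0385
gripper_force: 1.3
```

```bash
python3 go.py -109 28 24
```

```text
t 8.07 tip chute mm [-117.6   28.4   24. ] open 38.5 F chute [-0.5 -0.7  2.8] q [ 0.03  0.24  1.73 -0.    1.17  0.17]
turn needed (tool) [-0.0002  0.0005 -0.0022]
shift tool mm [-8.6 -0.4 -0. ]
```

Request:
{"fn": "apply_moves", "kwargs": {
  "series": [
    [[-2,0,0],[0,0,0]],
    [[-1.5,0,0],[0,0,0]],
    [[-1.5,0,0],[0,0,0]]
  ]
}}

```text
t: 8.32
tool_pos: [0.5709, 0.0614, 0.21]
orientation: [-2.379, -2.051, -0.0]
force: [0.8, 3.4, 2.0]
opening: 0.0383
gripper_force: 1.9
```

```bash
python3 go.py -109 28 24
```

```text
t 8.32 tip chute mm [-113.4   28.5   24. ] open 38.3 F chute [-3.5  0.3  2. ] q [0.02 0.24 1.74 0.   1.16 0.17]
turn needed (tool) [ 0.     -0.0002 -0.0017]
shift tool mm [-4.4 -0.5  0. ]
```

Request:
{"fn": "apply_moves", "kwargs": {
  "series": [
    [[-1.5,0,0],[0,0,0]],
    [[-1,0,0],[0,0,0]]
  ]
}}

```text
t: 8.48
tool_pos: [0.5706, 0.0588, 0.2101]
orientation: [-2.379, -2.051, -0.0]
force: [0.8, 3.8, 1.9]
opening: 0.0384
gripper_force: 2.0
```

```bash
python3 go.py -109 28 24
```

```text
t 8.48 tip chute mm [-110.8   28.5   24.1] open 38.4 F chute [-3.9  0.2  1.9] q [0.01 0.24 1.74 0.   1.16 0.16]
turn needed (tool) [ 0.     -0.0001 -0.0018]
shift tool mm [-1.8 -0.4  0.1]
```

```bash
cat > chk.py <<'E'
from go import *
def chk():
  for n in ('scene','top'):
    p,d=robot.read_camera(n);X=cloud(n,d.astype(float));D=X-O;x=D@ex*1e3;y=D@ey*1e3;z=D[...,2]*1e3;v=d>0
    for nm,m in dict(lever_end=(abs(x+220)<12)&(abs(y-54)<8)&(z>8),lever_mid=(abs(x+170)<12)&(abs(y-54)<8)&(z>8),gate=(x>-70)&(x<0)&(abs(y)<30)&(z>60)).items():
        m=m&v
        if m.sum()>8: print(n,nm,m.sum(),'z',np.percentile(z[m],[10,50,95]).round(1),'x',np.percentile(x[m],[2,50,98]).round(1))
    # gate plate: top edge region
    for xx in range(-60,8,6):
        m=v&(abs(x-xx)<3)&(abs(y)<25)&(z>0)
        if m.sum()>3: print('  ',n,xx,np.percentile(z[m],[10,50,95]).round(0),end=';')
    print()
if __name__=='__main__': chk()
E
python3 chk.py
```

```text
scene lever_end 93 z [ 9.6 29.9 31.5] x [-231.8 -221.6 -208.6]
scene lever_mid 659 z [ 28.5 418.9 441.8] x [-181.6 -175.6 -158.4]
scene gate 93 z [64.7 83.2 93.4] x [-20.7 -16.8  -6. ]
   scene -18 [83. 91. 94.];   scene -12 [68. 74. 79.];   scene -6 [57. 61. 67.];   scene 0 [49. 52. 54.];
top lever_end 104 z [28.9 30.7 33.2] x [-231.5 -219.9 -208.6]
top lever_mid 233 z [427.3 438.5 444.7] x [-179.9 -169.2 -158.3]
top gate 2616 z [384.2 461.  481.5] x [-69.  -55.6  -6.9]
   top -60 [398. 452. 472.];   top -54 [ 12. 465. 479.];   top -48 [  8. 470. 481.];   top -42 [  6. 473. 482.];   top -36 [  5.   8. 480.];   top -30 [ 5.  7. 11.];   top -24 [ 5.  7. 12.];   top -18 [ 6. 13. 94.];   top -12 [ 5. 11. 85.];   top -6 [ 6. 66. 74.];   top 0 [52. 57. 62.];
```

The gate is at about 0.44 rad and clear. I'll carry on to the end stop.

Request:
{"fn": "apply_moves", "kwargs": {
  "series": [
    [[-1,0,0.5],[0,0,0]],
    [[-1,0,0],[0,0,0]]
  ]
}}

```text
t: 8.75
tool_pos: [0.5705, 0.0571, 0.2098]
orientation: [2.379, 2.051, 0.001]
force: [0.4, 4.8, 4.2]
opening: 0.0383
gripper_force: 2.6
```

```bash
python3 go.py -109 28 24
```

```text
t 8.75 tip chute mm [-109.2   28.7   23.8] open 38.3 F chute [-4.8 -0.3  4.2] q [0.01 0.24 1.74 0.   1.16 0.16]
turn needed (tool) [ 0.0005 -0.0006 -0.0018]
shift tool mm [-0.2 -0.7 -0.2]
```

Request:
{"fn": "apply_moves", "kwargs": {
  "series": [
    [[-1,0,0],[0,0,0]],
    [[-1,0,0],[0,0,0]]
  ]
}}

```text
t: 8.92
tool_pos: [0.5701, 0.055, 0.2098]
orientation: [2.379, 2.051, 0.001]
force: [0.4, 6.2, 5.8]
opening: 0.0385
gripper_force: 2.8
```

```bash
python3 go.py -109 28 24
```

```text
t 8.92 tip chute mm [-107.    28.7   23.8] open 38.5 F chute [-6.2 -0.5  5.8] q [0.01 0.24 1.74 0.   1.16 0.15]
turn needed (tool) [ 0.0006 -0.0004 -0.0018]
shift tool mm [ 2.  -0.7 -0.2]
```

Request:
{"fn": "apply_moves", "kwargs": {
  "series": [
    [[-1,0,0],[0,0,0]],
    [[0,0,0],[0,0,0]]
  ]
}}

```text
t: 9.08
tool_pos: [0.57, 0.0538, 0.2098]
orientation: [2.379, 2.051, 0.001]
force: [0.2, 5.3, 4.9]
opening: 0.0386
gripper_force: 2.7
```

```bash
python3 go.py -109 28 24
```

```text
t 9.08 tip chute mm [-105.8   28.7   23.8] open 38.6 F chute [-5.2 -0.5  4.9] q [0.   0.24 1.74 0.   1.16 0.15]
turn needed (tool) [ 0.0006 -0.0002 -0.002 ]
shift tool mm [ 3.2 -0.7 -0.2]
```

Request:
{"fn": "apply_moves", "kwargs": {
  "series": [
    [[-1,0,0],[0,0,0]],
    [[0,0,0],[0,0,0]]
  ]
}}

```text
t: 9.25
tool_pos: [0.5698, 0.0529, 0.2098]
orientation: [2.38, 2.051, 0.001]
force: [0.6, 5.4, 4.9]
opening: 0.0387
gripper_force: 2.7
```

```bash
python3 go.py -109 28 24; python3 chk.py
```

```text
t 9.25 tip chute mm [-104.8   28.7   23.8] open 38.7 F chute [-5.4 -0.2  4.9] q [0.   0.24 1.74 0.   1.16 0.15]
turn needed (tool) [ 0.0005 -0.0003 -0.002 ]
shift tool mm [ 4.2 -0.7 -0.2]
scene lever_end 91 z [ 9.8 30.  31.7] x [-230.9 -221.5 -208.4]
scene lever_mid 565 z [ 28.6 411.1 441.2] x [-177.7 -172.4 -159. ]
scene gate 91 z [65.9 83.9 93. ] x [-20.8 -17.1  -6.1]
   scene -18 [83. 91. 93.];   scene -12 [69. 74. 78.];   scene -6 [56. 62. 67.];   scene 0 [49. 52. 54.];
top lever_end 106 z [29.6 31.1 33.4] x [-231.4 -220.  -208.7]
top lever_mid 180 z [430.4 439.5 445. ] x [-174.2 -165.9 -158.3]
top gate 2895 z [390.3 457.8 480.7] x [-68.8 -51.   -7.4]
   top -60 [412. 437. 457.];   top -54 [398. 450. 473.];   top -48 [ 12. 467. 479.];   top -42 [  7. 469. 480.];   top -36 [  6. 473. 481.];   top -30 [ 5.  8. 12.];   top -24 [ 5.  7. 11.];   top -18 [ 6. 11. 95.];   top -12 [ 6. 12. 86.];   top -6 [ 6. 66. 73.];   top 0 [52. 57. 61.];
```

Request:
{"fn": "apply_moves", "kwargs": {
  "series": [
    [[-1,0,0],[0,0,0]],
    [[-1,0,0],[0,0,0]]
  ]
}}

```text
t: 9.52
tool_pos: [0.5696, 0.0517, 0.2099]
orientation: [-2.379, -2.05, -0.003]
force: [1.4, 14.4, 4.8]
opening: 0.0385
gripper_force: 7.4
```

Request:
{"fn": "apply_moves", "kwargs": {
  "series": [
    [[-1,0,0],[0,0,0]],
    [[0,0,0],[0,0,0]]
  ]
}}

```text
t: 9.68
tool_pos: [0.5695, 0.0514, 0.21]
orientation: [-2.378, -2.05, -0.005]
force: [1.1, 14.7, 5.4]
opening: 0.0384
gripper_force: 8.1
```

```bash
python3 go.py -109 28 24;python3 - <<'E'
from go import *
# tab evidence
for n in ('scene','top'):
    p,d=robot.read_camera(n);X=cloud(n,d.astype(float));D=X-O;x=D@ex*1e3;y=D@ey*1e3;z=D[...,2]*1e3
    m=(d>0)&(x>-130)&(x<-75)&(abs(y)<26)&(z>14)&(z<60)
    if m.sum(): print(n,m.sum(),np.c_[x[m],y[m],z[m]][::max(1,m.sum()//12)].round(0).tolist())
E
```

```text
t 9.68 tip chute mm [-104.    28.6   24. ] open 38.4 F chute [-14.7  -1.1   5.4] q [-0.    0.23  1.74  0.    1.16  0.15]
turn needed (tool) [ 0.0007 -0.0038 -0.0022]
shift tool mm [ 5.  -0.6 -0. ]
scene 109 [[-112.0, -5.0, 56.0], [-110.0, 10.0, 57.0], [-114.0, -1.0, 45.0], [-110.0, 9.0, 47.0], [-111.0, 8.0, 43.0], [-113.0, 6.0, 39.0], [-107.0, 10.0, 36.0], [-100.0, 11.0, 31.0], [-95.0, 16.0, 31.0], [-112.0, 6.0, 29.0], [-106.0, 10.0, 27.0], [-112.0, 11.0, 28.0], [-94.0, 20.0, 14.0]]
top 12 [[-95.0, -14.0, 36.0], [-94.0, -15.0, 48.0], [-92.0, -15.0, 49.0], [-95.0, -16.0, 40.0], [-94.0, -17.0, 47.0], [-95.0, -18.0, 42.0], [-93.0, -19.0, 49.0], [-95.0, -19.0, 18.0], [-95.0, -20.0, 45.0], [-93.0, -20.0, 47.0], [-95.0, -21.0, 18.0], [-94.0, -22.0, 35.0]]
```

```bash
python3 - <<'E'
from fit import *
ex,ey=fr(-1.7169)
Q=X.reshape(-1,3);s=(Q[:,:2]-ctr)@ex;t=(Q[:,:2]-ctr)@ey;z=Q[:,2]
for a in range(188,226,2):
    m=(s>=a)&(s<a+2)&(abs(t)<30)&(z>0)&(z<200); print(a,m.sum(),np.percentile(z[m],[10,50,90]).round(0) if m.sum() else '',end='; ')
m=(abs(t)<30)&(abs(z-66)<6)&(s>150)&(s<300);print('\nsnout',np.percentile(s[m],[1,99]))
cab=(abs(t)<140)&(abs(z-200)<6);print('cab',np.percentile(s[cab],[.2,1,99,99.8]))
fl=(abs(t)<28)&(z>4)&(z<9)&(s<-60);print('floor',np.histogram(s[fl],np.arange(-110,-60,2)))
gd=(abs(abs(t)-37)<3)&(z>16)&(z<24)&(s<-50);print('guides rear',np.percentile(s[gd],[0,2,5]))
E
```

```text
188 35 [5. 6. 9.]; 190 28 [4. 6. 8.]; 192 33 [5. 6. 8.]; 194 28 [5. 7. 8.]; 196 36 [5. 7. 9.]; 198 26 [5. 6. 8.]; 200 32 [5. 7. 8.]; 202 194 [ 8. 35. 60.]; 204 46 [ 6. 62. 64.]; 206 7 [59. 62. 63.]; 208 14 [64. 66. 67.]; 210 43 [62. 66. 68.]; 212 35 [65. 67. 68.]; 214 38 [64. 67. 68.]; 216 46 [ 7. 66. 68.]; 218 69 [ 6. 64. 68.]; 220 45 [ 6. 66. 68.]; 222 37 [65. 67. 68.]; 224 34 [65. 66. 68.]; 
snout [203.42426258 262.03354076]
cab [261.38998213 262.49666154 455.96137707 460.81267718]
floor (array([ 0,  1,  1,  0,  0,  0,  0,  1,  0,  0,  0,  1, 24, 26, 28, 29, 21,
       27, 26, 27, 26, 25, 27, 23]), array([-110, -108, -106, -104, -102, -100,  -98,  -96,  -94,  -92,  -90,
        -88,  -86,  -84,  -82,  -80,  -78,  -76,  -74,  -72,  -70,  -68,
        -66,  -64,  -62]))
guides rear [-202.08596218 -199.25707536 -190.88875126]
```

The initial cloud puts the gate plane at 204 mm (floor edge -86, plate 203, snout 209, cabinet 262). The tab is therefore now at about -101, which is fully home against the stop. I'll back the finger off the tab with the lever still held, then raise so the gate falls shut.

Request:
{"fn": "apply_moves", "kwargs": {
  "series": [
    [[2,0,0],[0,0,0]],
    [[2,0,0],[0,0,0]],
    [[3,0,0],[0,0,0]],
    [[3,0,0],[0,0,0]],
    [[0,0,0],[0,0,0]],
    [[0,0,-3],[0,0,0]],
    [[0,0,-3],[0,0,0]],
    [[0,0,-3],[0,0,0]],
    [[0,0,-3],[0,0,0]],
    [[0,0,-3],[0,0,0]],
    [[0,0,-3],[0,0,0]],
    [[0,0,-3],[0,0,0]]
  ]
}}

```text
t: 10.78
tool_pos: [0.5707, 0.0597, 0.2309]
orientation: [2.38, 2.051, -0.0]
force: [0.5, -2.7, 1.0]
opening: 0.0386
gripper_force: 1.0
```

Request:
{"fn": "apply_moves", "kwargs": {
  "series": [
    [[0,0,-3],[0,0,0]],
    [[0,0,-4],[0,0,0]],
    [[0,0,-5],[0,0,0]],
    [[0,0,-10],[0,0,0]],
    [[0,0,-15],[0,0,0]],
    [[0,0,-20],[0,0,0]],
    [[0,0,-25],[0,0,0]],
    [[0,0,-30],[0,0,0]],
    [[0,0,-30],[0,0,0]],
    [[0,0,-20],[0,0,0]],
    [[0,0,-10],[0,0,0]],
    [[0,0,0],[0,0,0]]
  ]
}}

```text
t: 11.78
tool_pos: [0.5713, 0.06, 0.4063]
orientation: [2.377, 2.049, 0.007]
force: [0.4, 0.5, 0.8]
opening: 0.0386
gripper_force: 0.0
```

```bash
sed -i 's/+.198\*ex/+.204*ex/' go.py; python3 go.py; python3 - <<'E'
from go import *
p,d=robot.read_camera('scene'); q,e=robot.read_camera('top')
cv2.imwrite('pics/w5.png',np.hstack([cv2.resize(p[130:258,150:321],(400,300)),cv2.resize(q[130:250,190:350],(400,300))]))
for n,d in (('scene',d),('top',e)):
    X=cloud(n,d.astype(float));D=X-O;x=D@ex*1e3;y=D@ey*1e3;z=D[...,2]*1e3;v=d>0
    m=v&(abs(y)<26)&(x>-130)&(x<-70)&(z>36)&(z<56); print(n,'tab',m.sum(),np.percentile(x[m],[5,50,95]) if m.sum() else '')
    m=v&(abs(y)<30)&(x>-45)&(x<4)&(z>25)&(z<110); print('gate',m.sum(),np.percentile(x[m],[5,50,95]),np.percentile(z[m],[5,50,95]))
    m=v&(abs(y-56)<8)&(abs(x+220)<10)&(z>8)&(z<140); print('lever',m.sum(),np.percentile(z[m],[5,50,95]) if m.sum() else '')
E
```

```text
t 11.78 tip chute mm [-118.2   30.1  220.3] open 38.6 F chute [-0.5  0.4  0.8] q [0.02 0.06 1.56 0.   1.52 0.16]
turn needed (tool) [ 0.0055 -0.0011 -0.0017]
scene tab 59 [-101.36606699 -100.58193829  -98.79211997]
gate 221 [-2.59128199 -0.83280598  1.58641422] [27.8246352  46.80961259 62.73076717]
lever 71 [  9.32013956  98.91280075 104.75303596]
top tab 21 [-100.83799166  -99.67266005  -97.94525882]
gate 170 [-1.08817415 -0.52883423  2.01745574] [28.23608093 53.61255612 63.32572762]
lever 73 [ 10.29536701 102.32862928 105.99546098]
```

View pics/w5.png

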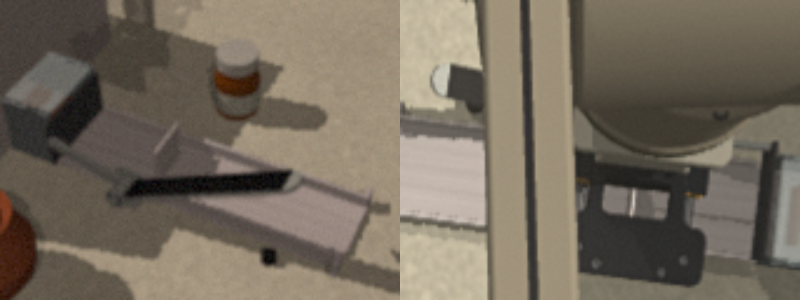

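The picture shows the gate shut, the lever fully up, the tab standing outside at (165,148) and the chute empty behind it. Measured tab rear is about -101 mm, so the rack is home. Handing in.

```bash
python3 -c "
from plant import robot
print(robot.close_job())"
```

```text
the job is handed in; nothing more can be done
None
```

The rack is fully home in the cabinet, measured with its tab about 101 mm short of the gate line as expected; the gate fell shut behind it, the robot is clear, and the job was handed in at about 12 s.

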